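# Tighten a chuck's lock ring with a two-pin spanner

### The arm

A 7-joint arm with a two-finger parallel gripper is mounted at the origin on the work surface. World frame = base frame: x ahead of the robot, y to its left, z up, the work surface at z = 0. Lengths are in m, angles in degrees, forces in N, time in s.
With the tool pointing down it reaches from about 0.425 to 0.875 m from the base axis. Payload 4.7 kg.
Tool frame: the origin (TCP) lies on the mounting face of the last link; the fingertips stand tcp_to_tips ahead of it and the grasp point (between the pads) lies 164 mm ahead of it (tcp_to_tips is the distance from the TCP to the fingertips, in m); z points along the fingers, y is the line along which they close (so a half turn about z gives the same grasp; the last joint's range is limited). The gripper opens to 87 mm and grips with 3 to 60 N. Pads are 19 mm wide; open, the fingers measure 117 mm over their backs; the gripper's body (75 mm by 190 mm) begins 51 mm behind the grasp point.
Start: joints at [-62.561, 18.392, -4.016, 83.108, 1.295, 78.541, -3.26], TCP at [0.291, 0.581, 0.405] pointing down, gripper open.
Joint ranges: [-163.93, 163.93], [-17.29, 119.83], [-79.2, 71.16], [3.27, 140.29], [-89.18, 269.18], [5.43, 117.66], [-154.24, 154.24]. Speed limits (degrees/s): [147.25, 147.25, 180, 180, 180, 180, 180].

### API

Orientations are given as [roll, pitch, yaw] about the fixed x, y, z axes, in that order (R = Rz(yaw) Ry(pitch) Rx(roll)).
In Python, from cell import get_obs, read_camera, sign_off, tcp_to_tips gives the robot as it stands.
- The arm moves only by the tool drive_tool, never from a script. Its argument "rows" is one flat list of numbers, 7 for each row, row after row: the shift along the tool's x, y, z in m, then the turn, a rotation vector about the tool's x, y, z in rad, then the gripper command: -1 is shut, 1 is fully open, values between are in proportion. In form: [tx, ty, tz, rx, ry, rz, fingers, tx, ty, tz, rx, ry, rz, fingers, ...]. A call has 1 to 5 rows; each row shifts and turns the commanded pose from where the row before left it, along the tool's axes as they then stand; what a row does not reach is not made up. A row lasts 1/8 s, in which the tool goes at most 62.5 mm and 10.7 degrees, less where a joint would pass 70% of its speed; a pose out of reach is approached as far as the arm can. A call is refused whole if a number of a shift passes 0.0625 or a number of a turn 0.188, either way. A call with a gripper value outside its range is refused whole. The fingers move at their own pace and stop on an object; "grip_force" is the grip in N (left out, the last holds). Time passes only in rows, so rows that do not move let the fingers close. It gives the time, the measured TCP pose, the force, the opening and the grip force at its end, in the units of the state.
- get_obs(): the state, without advancing time (a new reading comes with each control period).
- read_camera(name): name is "side" or "top" or "wrist"; returns a dict with "color" (400x640x3 uint8, blue, green, red), "fov_y" (degrees; the focal length in pixels is half the picture's height over the tangent of half this angle, whatever the lens; pixels are square), "cx", "cy" (the principal point, pixels), "cam_to_world" (4x4, takes a point from camera to world coordinates); the wrist camera has in their place "mount" (4x4, takes a point from camera to tool coordinates, whose origin is the TCP and whose axes are the flange's). Camera axes: x right, y up, looking along -z (the intrinsics and any distortion apply to the point x, -y, -z); pixel columns grow to the right and rows downward; lengths in m; the calibration is good to about 2 mm. A picture is of the moment at which its call begins: read the wrist's pose just before it. There is no depth.
- sign_off(): hands the job in; it is judged then, once.
The state is a dict: "time_s": time; "qpos": joint angles; "joint_velocities": joint speeds; "effort": joint torques, N m; "tool_pos": TCP position; "tool_rot": TCP orientation; "force": force on the tool from outside, world axes, zero at the start; "wrist_torque": the same for the moment, N m; "grip_width": finger opening in m; "grasp_force": force on a finger pad.
Only numpy, scipy, OpenCV 4.12 (cv2) and the standard library are available. Lean on these libraries where they do the work, as an engineer would, in place of code of your own. Each camera call takes 0.05 s, during which the arm holds its last target. There are 200 camera calls.

### The job

The lock ring of the bench chuck is loose. With the two-pin spanner, put both pins fully into the ring's two holes before you turn it, turn the ring clockwise until it is fully home against its stop, then stand the spanner back in the slot of its wooden rest, pins down, and let go. Leave the bottle, the pot and the screwdriver where they are.

Things in the scene. Friction and masses are not known exactly. Their poses are not given: they have to be found in the camera images.
- spanner: Two-pin spanner, 73 mm tall, 0.14-0.28 kg, alike after a half turn about z. Origin midway between the pin tips, z up, x from pin to pin. Two pins point down at x = -24 and +24 mm: 5 mm thick, 8 mm long, tips taper to 2 mm over the last 2 mm. Above, a bridge bar 62 x 16 mm, z 8 to 18. Above that a flat upright grip 40 mm (x) by 14 mm (y), z 18 to 73: pinch it from above across y. Starts upright in the rest.
- rest: Fixed wooden block 110 x 50 x 30 mm (x, y, z), origin at the centre of its underside. Centred in its top a slot 60 mm (x) by 10 mm (y), 16 mm deep. The spanner's pins hang in it and its bridge bar lies on the block's top, so the spanner's origin is then 22 mm above the rest's. The spanner fits either way round.
- chuck: Fixed chuck, a round grey body 88 mm across, 108 mm at its foot, on a 130 mm square dark board; origin at the centre of the board's underside, z up. On its top, coaxial, lies a steel lock ring; a brass ferrule stands in the ring's bore, 4 mm below its face. With the pins fully in, the bridge bar lies on the ring's face and the spanner's origin is 52 mm above the chuck's.
- ring_face (a point): On the axis of the lock ring, level with its flat top face, 60 mm above the chuck's origin; axes as the chuck's (it does not turn with the ring). Ring 72 mm across, bore 24 mm, with two opposite round holes in its face, 8 mm across, 11 mm deep, 24 mm from the axis. Where the holes lie is not reported: look, or feel for them by pressing the pins lightly on the face and turning until they drop.
- ring (a joint): Turn of the lock ring in rad, growing clockwise seen from above: 0 loosest (a stop), 1.0 fully home (a hard stop). Starts at 0 to 0.25. At 0 the line through its holes lies 0 to 1.2 rad counter-clockwise of the chuck's x axis (different each time). The ring does not rise or sink; friction about 0.15 N m; it stays where it is left.
- bottle: Small amber bottle with black cap, 34 mm across, 65 mm tall, standing loose; origin at the centre of its underside. Leave alone.
- pot: Small grey open square pot 50 x 50 x 40 mm, standing loose; origin at the centre of its underside. Leave alone.
- screwdriver: Screwdriver 170 mm long lying loose along its x, handle 26 mm thick; origin under its middle. Leave alone.
Not all that is in view belongs to the job. There is more than one size of the spanner; the one meant has the size given above. Leave any white look-alike of the chuck alone.

How it is judged (in metres and radians):
On the way, in this order (a step that is already met when the one before it is completed fails the run):
1. both pins are in the ring's holes, before the ring has been turned (bridge bar within 4 mm of the ring's face, spanner upright and centred, ring below 0.5 rad) (z of spanner in the frame of chuck below 0.056 m and horizontal distance between spanner and chuck below 0.004 m and angle between spanner's own z axis and vertical below 0.1 rad and value of joint ring below 0.5 rad), for 0.2 s.
2. the ring is home (over 0.95 rad) with the pins still in its holes (z of spanner in the frame of chuck below 0.056 m and horizontal distance between spanner and chuck below 0.004 m and angle between spanner's own z axis and vertical below 0.1 rad and value of joint ring above 0.95 rad), for 0.2 s.
At the end, for the whole second after the job is handed in: The ring is home (over 0.95 of 1.0 rad); the spanner stands at rest in the slot of its wooden rest, pins down, within 7 mm of the rest's centre, upright to 0.15 rad, its bridge bar within 4 mm of the rest's top, and is let go; the bottle, pot and screwdriver are within 30 mm of where they were (value of joint ring above 0.95 rad and horizontal distance between spanner and rest below 0.007 m and z of spanner in the frame of rest between 0.018 and 0.026 m and angle between spanner's own z axis and vertical below 0.15 rad and linear speed of spanner below 0.02 m/s); the robot touches nothing.
It fails at once if the bottle is moved more than 30 mm (distance of bottle from where it was at the start of the episode above 0.03 m).
It fails at once if the pot is moved more than 30 mm (distance of pot from where it was at the start of the episode above 0.03 m).
It fails at once if the screwdriver is moved more than 30 mm (distance of screwdriver from where it was at the start of the episode above 0.03 m).
It also fails if it takes over 61 s, if anything falls off the work surface, if the arm or the gripper's body presses on something with over 40 N, if the wrist force passes 120 N, or if a joint passes its speed limit or range.

## Working session

There is one attempt and no reset: what is moved stays moved. The work goes in short steps, Python scripts to look and compute and a tool call to move; the robot and the scene stay as the last step left them, time stands still between calls to the robot, and variables do not carry over. Pictures are saved under pics/ and viewed, at most 10 in all, crops included, and the job is handed in when it is done.

Besides the shell and the picture viewer there is one more tool, called after "Call:" as name(argument=value, ...), one argument or row to a line, values as JSON. drive_tool: Moves the arm, as the interface text tells. Its arguments: {"type":"object","properties":{"rows":{"type":"array","items":{"type":"number"}},"grip_force":{"type":"number"}},"required":["rows"]}

```bash
ls; mkdir -p pics; python3 - <<'E'
from cell import *
import cv2
print(tcp_to_tips, get_obs())
for n in ("side","top"):
    c=read_camera(n); cv2.imwrite(f"pics/{n}0.png",c["color"])
    print(n,{k:v for k,v in c.items() if k!="color"})
c=read_camera("wrist");print({k:v for k,v in c.items() if k!="color"})
E
```

```text
pics
0.1822 {'time_s': 0.0, 'qpos': array([-62.56165352,  18.44003258,  -4.01361526,  83.17594398,
         1.29634655,  78.53975923,  -3.25994175]), 'joint_velocities': array([ 0.06478783,  0.08118169,  0.03436698, -0.02690905,  0.07394513,
        0.20962082,  0.01564165]), 'effort': array([-7.46390360e-04, -4.91277838e+01, -4.04345104e-01, -3.12532496e+01,
       -6.39301445e-02,  4.36713675e-02,  1.77364564e-04]), 'tool_pos': array([0.29131073, 0.58083707, 0.40364076]), 'tool_rot': array([-1.79889574e+02,  7.66861609e-03,  1.53369942e+02]), 'force': array([ 0.50598457, -0.56725718,  0.72984533]), 'wrist_torque': array([ 0.03642502, -0.03660058,  0.02243555]), 'grasp_force': 0.0, 'grip_width': 0.08697597853943344}
side {'fov_y': 52.304129885720776, 'cx': 317.96854540717834, 'cy': 201.44228743461295, 'cam_to_world': array([[ 0.82652351,  0.42817008, -0.36541658,  0.24320394],
       [-0.56278921,  0.61555982, -0.55168325, -0.53395939],
       [-0.0112785 ,  0.66163168,  0.74974416,  0.734912  ],
       [ 0.        ,  0.        ,  0.        ,  1.        ]])}
top {'fov_y': 57.587985838324094, 'cx': 315.781529404755, 'cy': 195.29073831578435, 'cam_to_world': array([[-0.01425706,  0.98227638, -0.18689528,  0.41419548],
       [-0.99945381, -0.00842649,  0.03195441, -0.03467807],
       [ 0.0298132 ,  0.18724877,  0.98186001,  0.82256477],
       [ 0.        ,  0.        ,  0.        ,  1.        ]])}
{'fov_y': 62.56613336608, 'cx': 323.94941816859745, 'cy': 200.4177648970637, 'mount': array([[-1.30861889e-03,  9.60145288e-01,  2.79498324e-01,
         7.64145526e-02],
       [ 9.99999116e-01,  1.19082222e-03,  5.91257162e-04,
         1.32190998e-03],
       [ 2.34859964e-04,  2.79498851e-01, -9.60145998e-01,
         1.89562092e-02],
       [ 0.00000000e+00,  0.00000000e+00,  0.00000000e+00,
         1.00000000e+00]])}
```

View pics/top0.png

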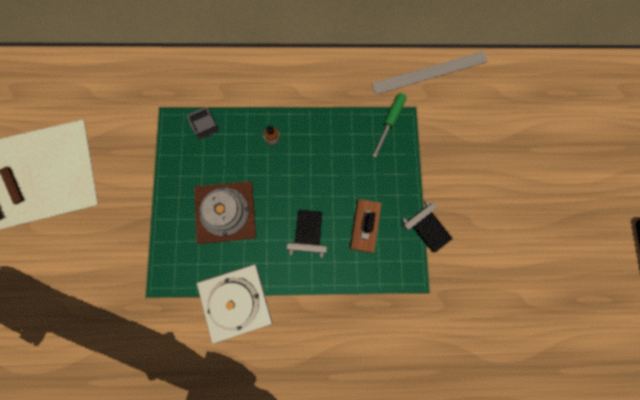

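View pics/side0.png

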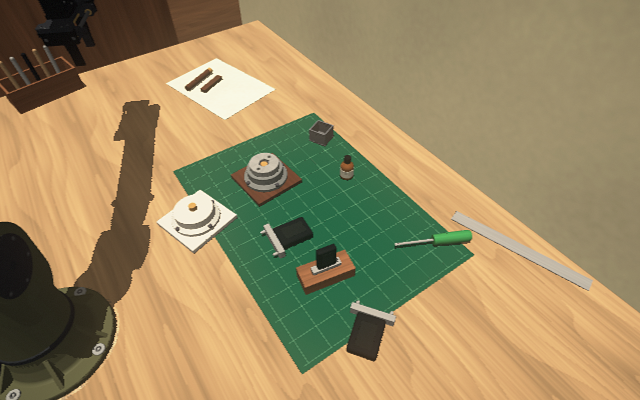

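The top view shows the chuck at about (222,210), the rest with the upright spanner at (366,225), the bottle at (271,134), the pot at (203,123), and the screwdriver around (390,125). The spanners lying flat are decoys. I'll enlarge the chuck and the rest.

```bash
cat > h.py <<'E'
import numpy as np, cv2
from cell import *
from scipy.spatial.transform import Rotation as R
def ray(c,uv,T):
    f=200/np.tan(np.radians(c["fov_y"])/2)
    d=np.array([(uv[0]-c["cx"])/f,-(uv[1]-c["cy"])/f,-1])
    return T[:3,3],T[:3,:3]@d
def onz(c,uv,z,T=None):
    o,d=ray(c,uv,c["cam_to_world"] if T is None else T); return (o+d*(z-o[2])/d[2]).round(4)
def proj(c,p,T):
    f=200/np.tan(np.radians(c["fov_y"])/2)
    q=T[:3,:3].T@(np.asarray(p)-T[:3,3]); return np.array([c["cx"]+f*q[0]/-q[2],c["cy"]-f*q[1]/-q[2]]).round(1)
def wrist():
    o=get_obs(); T=np.eye(4); T[:3,3]=o["tool_pos"]; T[:3,:3]=R.from_euler("xyz",o["tool_rot"],degrees=True).as_matrix()
    c=read_camera("wrist"); return c,T@c["mount"],o
E
python3 - <<'E'
from h import *
c=read_camera("top");I=c["color"]
a=cv2.resize(I[170:250,185:265],None,fx=5,fy=5,interpolation=2)
b=cv2.resize(I[185:265,325:405],None,fx=5,fy=5,interpolation=2)
cv2.imwrite("pics/crop0.png",np.hstack([a,b]))
print("chuck",onz(c,(222,210),.06),"rest",onz(c,(366,225),.03),"bottle",onz(c,(272,140),0),"pot",onz(c,(203,128),0))
E
```

```text
chuck [0.5296 0.1381 0.06  ] rest [ 0.4978 -0.1697  0.03  ] bottle [ 0.7046  0.0401 -0.    ] pot [0.7349 0.2029 0.    ]
```

View pics/crop0.png

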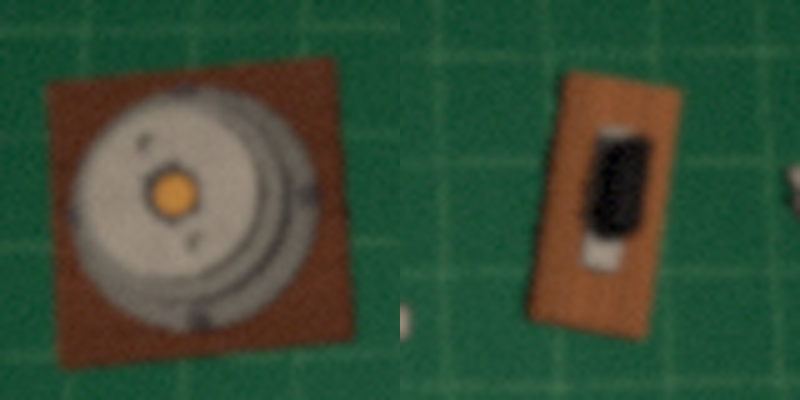

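The crop shows the ring holes at about (143,143) and (195,240), the ferrule at (173,193), and the rest's top corners at (565,70), (683,90), (648,340) and (530,320).

```bash
python3 - <<'E'
from h import *
c=read_camera("top")
A=lambda u,v:(u/5+185-.4,v/5+170-.4)
B=lambda u,v:((u-400)/5+325-.4,v/5+185-.4)
h1,h2=onz(c,A(143,143),.06),onz(c,A(195,240),.06)
print(h1,h2,(h1+h2)/2,np.linalg.norm(h1-h2),np.degrees(np.arctan2(*(h1-h2)[1::-1])),"ferr",onz(c,A(173,193),.056))
k=[onz(c,A(*p),.005) for p in((47,85),(335,60),(355,340),(62,370))]
print("board",k,np.mean(k,0),np.degrees(np.arctan2(*(k[0]-k[3])[1::-1])))
q=[onz(c,B(*p),.03) for p in((565,70),(683,90),(648,340),(530,320))]
print("rest",q,np.mean(q,0),[np.linalg.norm(q[i]-q[i-1]).round(3) for i in range(4)],np.degrees(np.arctan2(*(q[0]-q[3])[1::-1])),np.degrees(np.arctan2(*(q[1]-q[2])[1::-1])))
g=[onz(c,B(*p),.073+.022) for p in((597,138),(650,138),(640,240),(585,236))]
print("grip",np.mean(g,0),g)
E
```

```text
[0.555  0.1574 0.06  ] [0.5135 0.1343 0.06  ] [0.53425 0.14585 0.06   ] 0.0474958945594249 29.10147180192691 ferr [0.5341 0.145  0.056 ]
board [array([0.5923, 0.2157, 0.005 ]), array([0.603 , 0.0855, 0.005 ]), array([0.475 , 0.0742, 0.005 ]), array([0.4634, 0.2029, 0.005 ])] [0.533425 0.144575 0.005   ] 5.670981681556981
rest [array([ 0.5568, -0.1533,  0.03  ]), array([ 0.5473, -0.2057,  0.03  ]), array([ 0.4377, -0.1851,  0.03  ]), array([ 0.447 , -0.1342,  0.03  ])] [ 0.4972   -0.169575  0.03    ] [np.float64(0.111), np.float64(0.053), np.float64(0.112), np.float64(0.052)] -9.86800910233891 -10.64490404813013
grip [ 0.496675 -0.163325  0.095   ] [array([ 0.517 , -0.1556,  0.095 ]), array([ 0.5168, -0.1772,  0.095 ]), array([ 0.4755, -0.1713,  0.095 ]), array([ 0.4774, -0.1492,  0.095 ])]
```

Call:
drive_tool(
  rows=[0, 0, 0, 0, 0, -0.143, 1, 0, 0, 0, 0, 0, -0.143, 1, -0.034, -0.042, 0, 0, 0, 0, 1, -0.034, -0.042, 0, 0, 0, 0, 1, -0.034, -0.042, 0, 0, 0, 0, 1],
)

```text
time_s: 0.88
tool_pos: [0.37, 0.4373, 0.4047]
tool_rot: [180.0, 0.0, 169.8]
force: [0.1, 0.6, 0.3]
grip_width: 0.0872
grasp_force: 0.0
```

Call:
drive_tool(
  rows=[-0.034, -0.042, 0, 0, 0, 0, 1, -0.034, -0.042, 0, 0, 0, 0, 1, -0.034, -0.042, 0, 0, 0, 0, 1, -0.034, -0.042, 0, 0, 0, 0, 1, -0.034, -0.042, 0, 0, 0, 0, 1],
)

```text
time_s: 1.5
tool_pos: [0.4998, 0.2003, 0.4049]
tool_rot: [180.0, 0.0, 169.8]
force: [0.6, 0.5, -1.1]
grip_width: 0.0871
grasp_force: 0.0
```

```bash
python3 - <<'E'
from h import *
c,T,o=wrist(); I=c["color"]
p=proj(c,(.534,.145,.06),T);print(p)
np.save("T1.npy",T)
cv2.imwrite("pics/w1.png",I)
u,v=p.astype(int)
x0,y0=max(u-80,0),max(v-80,0)
print(x0,y0)
cv2.imwrite("pics/w1c.png",cv2.resize(I[y0:y0+150,x0:x0+160],None,fx=4,fy=4,interpolation=2)) if 0<u<640 and 0<v<400 else 0
E
```

```text
[276.9 222.8]
196 142
```

Call:
drive_tool(
  rows=[-0.008, -0.0455, 0.006, 0, 0, 0, 1, -0.008, -0.0455, 0.006, 0, 0, 0, 1, -0.008, -0.0455, 0.006, 0, 0, 0, 1, -0.008, -0.0455, 0.006, 0, 0, 0, 1, -0.008, -0.0455, 0.006, 0, 0, 0, 1],
)

```text
time_s: 2.17
tool_pos: [0.4979, -0.0302, 0.3747]
tool_rot: [180.0, 0.0, 169.8]
force: [0.4, -0.4, -0.4]
grip_width: 0.0868
grasp_force: 0.0
```

Call:
drive_tool(
  rows=[-0.008, -0.0455, 0.006, 0, 0, 0, 1, -0.008, -0.0455, 0.006, 0, 0, 0, 1, -0.008, -0.0455, 0.006, 0, 0, 0, 1, 0, 0, 0, 0, 0, 0, 1],
)

```text
time_s: 2.68
tool_pos: [0.4964, -0.1716, 0.3565]
tool_rot: [-179.9, -0.0, 169.3]
force: [-0.9, 0.0, 0.1]
grip_width: 0.0871
grasp_force: 0.0
```

```bash
python3 - <<'E'
from h import *
c,T,o=wrist(); I=c["color"]; print(o["tool_pos"],proj(c,(.497,-.1696,.03),T),proj(c,(.497,-.1696,.095),T))
np.save("T2.npy",T)
cv2.imwrite("pics/w2.png",I)
E
```

```text
[ 0.49644858 -0.17155717  0.35647613] [325.6 187.3] [325.8 207.6]
```

View pics/w2.png

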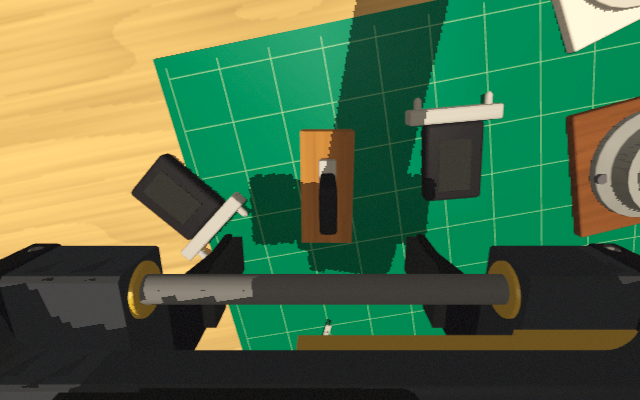

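View pics/w1c.png

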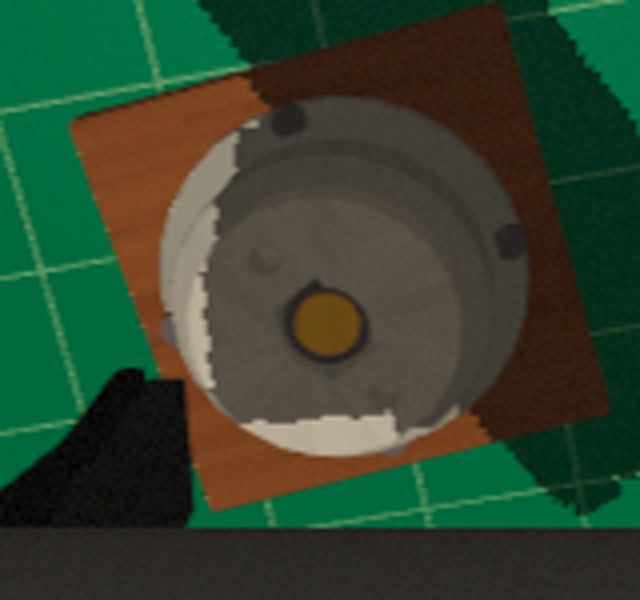

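w2 shows the rest's top at (300–354, 129–243), with the spanner's grip at x 319–337. w1c shows the ring holes at crop (265,259) and (383,387), and the ferrule at (327,326).

```bash
python3 - <<'E'
from h import *
c=read_camera("wrist");T=np.load("T1.npy");A=lambda u,v:(u/4+196-.4,v/4+142-.4)
h1,h2=onz(c,A(265,259),.06,T),onz(c,A(383,387),.06,T)
print(h1,h2,(h1+h2)/2,np.linalg.norm(h1-h2),np.degrees(np.arctan2(*(h2-h1)[1::-1])),"ferr",onz(c,A(327,326),.056,T))
k=[onz(c,A(*p),.012,T) for p in((72,120),(497,5),(609,410),(212,510))];print("board",np.mean(k,0),np.linalg.norm(k[0]-k[1]))
T=np.load("T2.npy")
q=[onz(c,p,.03,T) for p in((300,129),(354,129),(352,243),(300,243))]
print("rest",np.mean(q,0),q)
g=[onz(c,p,.095,T) for p in((319.5,174),(337,174),(337,236),(320,236))]
print("grip",np.mean(g,0),g, get_obs()["tool_rot"],get_obs()["tool_pos"],get_obs()["qpos"])
E
```

```text
[0.5135 0.1336 0.06  ] [0.5539 0.1563 0.06  ] [0.5337  0.14495 0.06   ] 0.04634058696218682 29.3308130113275 ferr [0.5357 0.1446 0.056 ]
board [0.534425 0.1451   0.012   ] 0.12702645393775266
rest [ 0.4986   -0.169075  0.03    ] [array([ 0.4386, -0.1825,  0.03  ]), array([ 0.4478, -0.1339,  0.03  ]), array([ 0.5589, -0.1541,  0.03  ]), array([ 0.5491, -0.2058,  0.03  ])]
grip [ 0.495975 -0.167425  0.095   ] [array([ 0.4702, -0.1694,  0.095 ]), array([ 0.4726, -0.1565,  0.095 ]), array([ 0.5218, -0.1653,  0.095 ]), array([ 0.5193, -0.1785,  0.095 ])] [ 1.79966322e+02 -2.11010650e-02  1.69703621e+02] [ 0.49750718 -0.16739383  0.35662151] [-12.59254487   4.82066176  29.96071408 105.54102333  -2.58736845
  70.32365009  97.85678263]
```

```bash
python3 - <<'E'
from h import *
I=cv2.imread("pics/w2.png")
cv2.imwrite("pics/w2c.png",cv2.convertScaleAbs(cv2.resize(I[122:250,280:375],None,fx=4.6,fy=4.6,interpolation=2),alpha=1.6,beta=15))
E
```

```text
(no output)
```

View pics/w2c.png

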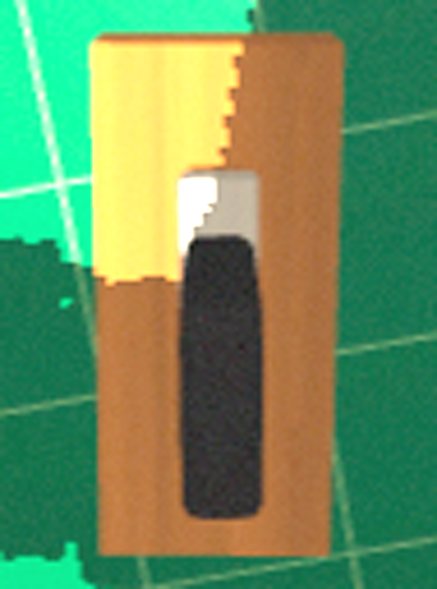

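The crop shows the bar's near end at crop row 170, columns 178–259, and the grip's far top edge at row 519.

```bash
python3 - <<'E'
from h import *
c=read_camera("wrist");T=np.load("T2.npy");A=lambda u,v:(u/4.6+280-.4,v/4.6+122-.4)
d=np.array([np.cos(np.radians(-10.4)),np.sin(np.radians(-10.4)),0])
b=onz(c,A(218,171),.04,T)+.031*d; g=onz(c,A(223,517),.095,T)-.020*d
b0=onz(c,A(218,36),.03,T)+.055*d; b1=onz(c,A(215,553),.03,T)-.055*d
o=get_obs();print(b,g,"rest",b0,b1,o["tool_pos"],o["tool_rot"])
E
```

```text
[ 0.49909072 -0.16859609  0.04      ] [ 0.49912857 -0.16828962  0.095     ] rest [ 0.49769643 -0.16822855  0.03      ] [ 0.49870357 -0.16937145  0.03      ] [ 0.49774842 -0.16650956  0.35668859] [ 1.79955534e+02 -1.10081335e-02  1.69813405e+02]
```

Call:
drive_tool(
  rows=[-0.0014, -0.0018, 0.04, 0, 0, 0, 1, 0, 0, 0.04, 0, 0, 0, 1, 0, 0, 0.03, 0, 0, 0, 1, 0, 0, 0.0157, 0, 0, 0, 1, 0, 0, 0, 0, 0, 0, 1],
)

```text
time_s: 3.45
tool_pos: [0.4986, -0.1685, 0.2305]
tool_rot: [180.0, -0.1, 169.8]
force: [0.2, 0.6, -0.3]
grip_width: 0.0872
grasp_force: 0.0
```

Call:
drive_tool(
  rows=[0, 0, 0, 0, 0, 0, -1, 0, 0, 0, 0, 0, 0, -1, 0, 0, 0, 0, 0, 0, -1, 0, 0, 0, 0, 0, 0, -1, 0, 0, 0, 0, 0, 0, -1],
  grip_force=60,
)

```text
time_s: 4.08
tool_pos: [0.4986, -0.1696, 0.2312]
tool_rot: [180.0, 0.0, 169.8]
force: [-0.1, 0.0, -0.1]
grip_width: 0.0451
grasp_force: 0.0
```

Call:
drive_tool(
  rows=[0, 0, 0, 0, 0, 0, -1, 0, 0, 0, 0, 0, 0, -1],
)

```text
time_s: 4.32
tool_pos: [0.4986, -0.1696, 0.2311]
tool_rot: [180.0, 0.0, 169.8]
force: [0.3, -0.1, 0.6]
grip_width: 0.0253
grasp_force: 0.0
```

Call:
drive_tool(
  rows=[0, 0, 0, 0, 0, 0, -1, 0, 0, 0, 0, 0, 0, -1, 0, 0, 0, 0, 0, 0, -1, 0, 0, 0, 0, 0, 0, -1],
)

```text
time_s: 4.82
tool_pos: [0.4986, -0.1695, 0.231]
tool_rot: [180.0, 0.0, 169.8]
force: [-0.3, -0.2, 0.5]
grip_width: 0.014
grasp_force: 60.0
```

Call:
drive_tool(
  rows=[0, 0, -0.015, 0, 0, 0, -1, 0, 0, -0.03, 0, 0, 0, -1, 0, 0, -0.055, 0, 0, 0, -1, 0.003, 0.0451, 0, 0, 0, 0, -1, 0.003, 0.0451, 0, 0, 0, 0, -1],
)

```text
time_s: 5.45
tool_pos: [0.5089, -0.0794, 0.3331]
tool_rot: [179.9, 0.2, 169.6]
force: [0.0, -0.3, -2.4]
grip_width: 0.0135
grasp_force: 60.0
```

Call:
drive_tool(
  rows=[0.003, 0.0451, 0, 0, 0, 0, -1, 0.003, 0.0451, 0, 0, 0, 0, -1, 0.003, 0.0451, 0, 0, 0, 0, -1, 0.003, 0.0451, 0, 0, 0, 0, -1, 0.003, 0.0451, 0, 0, 0, 0, -1],
)

```text
time_s: 6.08
tool_pos: [0.5341, 0.1461, 0.3321]
tool_rot: [180.0, 0.1, 169.7]
force: [0.7, 0.3, -1.4]
grip_width: 0.0139
grasp_force: 60.0
```

Call:
drive_tool(
  rows=[0, 0, 0, 0, 0, -0.138, -1, 0, 0, 0, 0, 0, -0.138, -1, 0, 0, 0, 0, 0, -0.138, -1, 0, 0, 0, 0, 0, -0.138, -1, 0, 0, 0, 0, 0, -0.137, -1],
)

```text
time_s: 6.7
tool_pos: [0.5341, 0.1446, 0.332]
tool_rot: [-180.0, 0.0, -150.5]
force: [-0.3, -0.6, -1.2]
grip_width: 0.0137
grasp_force: 60.0
```

Call:
drive_tool(
  rows=[0, 0, 0, 0, 0, 0, -1, 0, 0, 0, 0, 0, 0, -1],
)

```text
time_s: 6.95
tool_pos: [0.5341, 0.1447, 0.3315]
tool_rot: [-180.0, 0.0, -150.9]
force: [0.3, 0.2, -1.2]
grip_width: 0.0136
grasp_force: 60.0
```

```bash
python3 - <<'E'
from h import *
c,T,o=wrist();I=c["color"];print(o["tool_pos"],o["tool_rot"],o["force"],o["qpos"])
np.save("T3.npy",T)
t=read_camera("top")
J=t["color"];print("top",proj(t,(.534,.145,.09),t["cam_to_world"]))
a=cv2.resize(I[60:260,200:440],None,fx=3,fy=3,interpolation=2)
cv2.imwrite("pics/w3.png",a)
E
```

```text
[0.53407908 0.1447424  0.33150905] [-1.79991179e+02  2.59664822e-02 -1.50902415e+02] [ 0.25122546  0.15059861 -1.211982  ] [-29.35958712   9.38155978  12.63874641 103.00284157  -2.20392096
  67.82658433 103.04418583]
top [215.3 205.7]
```

View pics/w3.png

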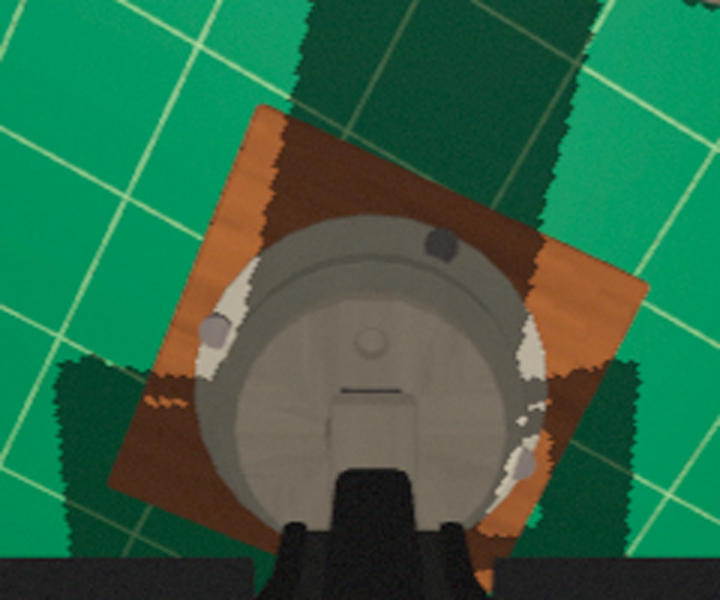

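The crop shows the near hole at (371,341), and the bar's near end spanning x 331–416 with its edge at row about 394.

```bash
python3 - <<'E'
from h import *
c=read_camera("wrist");T=np.load("T3.npy");M=T@np.linalg.inv(c["mount"])
A=lambda u,v:(u/3+200-.33,v/3+60-.33)
L=lambda uv,z:(np.linalg.inv(M)@np.r_[onz(c,A(*uv),z,T),1])[:3].round(4)
print("hole",L((371,341),.06),onz(c,A(371,341),.06,T))
for z in(.1405,.1305):print("bar end",L((331,396),z),L((416,396),z),L((373.5,396),z))
for p in((264,104),(650,287)):print("board corner",L(p,.012))
E
```

```text
hole [ 0.0239 -0.      0.2715] [0.5133 0.1331 0.06  ]
bar end [ 0.0303 -0.007   0.191 ] [0.0303 0.0083 0.191 ] [0.0303 0.0006 0.191 ]
bar end [ 0.0277 -0.0074  0.201 ] [0.0276 0.0087 0.201 ] [0.0277 0.0006 0.201 ]
board corner [ 0.0842 -0.0311  0.3195]
board corner [0.0309 0.0848 0.3195]
```

Call:
drive_tool(
  rows=[0.0005, -0.0004, 0.03, 0, 0, 0, -1, 0, 0, 0.025, 0, 0, 0, -1, 0, 0, 0.004, 0, 0, 0, -1, 0, 0, 0.002, 0, 0, 0, -1, 0, 0, 0.002, 0, 0, 0, -1],
)

```text
time_s: 7.72
tool_pos: [0.5344, 0.1444, 0.2692]
tool_rot: [-180.0, 0.1, -150.8]
force: [-0.4, 0.7, -2.0]
grip_width: 0.0136
grasp_force: 60.0
```

Call:
drive_tool(
  rows=[0, 0, 0.001, 0, 0, 0, -1, 0, 0, 0.001, 0, 0, 0, -1, 0, 0, 0.001, 0, 0, 0, -1],
)

```text
time_s: 8.1
tool_pos: [0.5339, 0.1443, 0.2652]
tool_rot: [-180.0, 0.0, -150.8]
force: [1.3, 0.3, -1.7]
grip_width: 0.0137
grasp_force: 60.0
```

Call:
drive_tool(
  rows=[0, 0, 0.001, 0, 0, 0, -1, 0, 0, 0.001, 0, 0, 0, -1, 0, 0, 0.001, 0, 0, 0, -1, 0, 0, 0, 0, 0, 0, -1],
)

```text
time_s: 8.6
tool_pos: [0.5338, 0.1442, 0.262]
tool_rot: [180.0, -0.0, -150.8]
force: [-0.3, 0.3, -1.5]
grip_width: 0.0136
grasp_force: 60.0
```

Call:
drive_tool(
  rows=[0, 0, 0.0007, 0, 0, 0, -1, 0, 0, 0.0007, 0, 0, 0, -1, 0, 0, 0, 0, 0, 0, -1, 0, 0, 0, 0, 0, 0, -1],
)

```text
time_s: 9.1
tool_pos: [0.5339, 0.1442, 0.261]
tool_rot: [180.0, 0.0, -150.8]
force: [-2.1, -0.3, 3.1]
grip_width: 0.0137
grasp_force: 60.0
```

Call:
drive_tool(
  rows=[0, 0, 0, 0, 0, 0.08, -1, 0, 0, 0, 0, 0, 0.08, -1, 0, 0, 0, 0, 0, 0.08, -1, 0, 0, 0, 0, 0, 0.08, -1],
)

```text
time_s: 9.6
tool_pos: [0.5342, 0.1441, 0.261]
tool_rot: [-180.0, 0.1, -169.2]
force: [-0.7, -0.3, 0.7]
grip_width: 0.0138
grasp_force: 60.0
```

```bash
python3 -c "
from cell import *;o=get_obs();print(o['tool_rot'],o['tool_pos'],o['force'],o['wrist_torque'])"
```

```text
[-1.79976428e+02  6.12901138e-02 -1.69225076e+02] [0.53416165 0.14408171 0.26102875] [-0.65073436 -0.25517775  0.66980755] [-0.18744375  0.11472091  0.19945185]
```

Call:
drive_tool(
  rows=[0, 0, 0, 0, 0, 0.08, -1, 0, 0, 0, 0, 0, 0.08, -1, 0, 0, 0, 0, 0, 0.08, -1, 0, 0, 0, 0, 0, 0.08, -1],
)

```text
time_s: 10.1
tool_pos: [0.5342, 0.1441, 0.261]
tool_rot: [-180.0, 0.1, 172.4]
force: [0.1, -1.2, 1.8]
grip_width: 0.0138
grasp_force: 60.0
```

Call:
drive_tool(
  rows=[0, 0, 0, 0, 0, 0.04, -1, 0, 0, 0, 0, 0, 0.04, -1],
)

```text
time_s: 10.35
tool_pos: [0.5342, 0.1441, 0.261]
tool_rot: [180.0, 0.1, 167.9]
force: [0.0, -0.9, 2.4]
grip_width: 0.0137
grasp_force: 60.0
```

```bash
python3 -c "
from cell import *;o=get_obs();print(o['tool_rot'],o['tool_pos'],o['force'],o['wrist_torque'])"
```

```text
[1.79998740e+02 7.01663894e-02 1.67928899e+02] [0.53416986 0.14406078 0.26103238] [ 0.04075833 -0.86126075  2.39130764] [-0.19437951  0.0921215   0.13969169]
```

Turned 41° so far. I'll go on in small steps and watch the torque.

Call:
drive_tool(
  rows=[0, 0, 0, 0, 0, 0.04, -1, 0, 0, 0, 0, 0, 0.04, -1],
)

```text
time_s: 10.6
tool_pos: [0.5342, 0.144, 0.261]
tool_rot: [180.0, 0.1, 163.3]
force: [-0.0, -0.9, 1.3]
grip_width: 0.0133
grasp_force: 60.0
```

```bash
python3 -c "
from cell import *;o=get_obs();print(o['tool_rot'],o['wrist_torque'])"
```

```text
[1.79992941e+02 7.21000884e-02 1.63343462e+02] [-0.1871297   0.05127411  0.18387285]
```

Call:
drive_tool(
  rows=[0, 0, 0, 0, 0, 0.04, -1, 0, 0, 0, 0, 0, 0.04, -1],
)

```text
time_s: 10.85
tool_pos: [0.5342, 0.144, 0.261]
tool_rot: [180.0, 0.1, 158.8]
force: [-0.6, -0.8, 1.3]
grip_width: 0.0135
grasp_force: 60.0
```

```bash
python3 -c "
from cell import *;o=get_obs();print(o['tool_rot'],o['wrist_torque'])"
```

```text
[1.79987065e+02 7.04514218e-02 1.58756878e+02] [-0.19475204  0.0871769   0.1444493 ]
```

Call:
drive_tool(
  rows=[0, 0, 0, 0, 0, 0.03, -1, 0, 0, 0, 0, 0, 0.03, -1],
)

```text
time_s: 11.1
tool_pos: [0.5342, 0.144, 0.261]
tool_rot: [180.0, 0.1, 155.3]
force: [1.5, -2.4, 1.8]
grip_width: 0.0134
grasp_force: 60.0
```

```bash
python3 -c "
from cell import *;o=get_obs();print(o['tool_rot'],o['wrist_torque'])"
```

```text
[1.79978847e+02 6.11262854e-02 1.55292186e+02] [-0.33719224 -0.03691247  0.1597214 ]
```

Call:
drive_tool(
  rows=[0, 0, 0, 0, 0, 0.03, -1, 0, 0, 0, 0, 0, 0.03, -1],
)

```text
time_s: 11.35
tool_pos: [0.5342, 0.144, 0.261]
tool_rot: [180.0, 0.1, 151.8]
force: [0.7, -2.1, 3.5]
grip_width: 0.0137
grasp_force: 60.0
```

```bash
python3 -c "
from cell import *;o=get_obs();print(o['tool_rot'],o['wrist_torque'])"
```

```text
[1.79974139e+02 5.60716566e-02 1.51821489e+02] [-0.45401758 -0.10627446  0.17709145]
```

Call:
drive_tool(
  rows=[0, 0, 0, 0, 0, 0.03, -1, 0, 0, 0, 0, 0, 0.03, -1],
)

```text
time_s: 11.6
tool_pos: [0.5341, 0.1441, 0.261]
tool_rot: [180.0, 0.1, 148.5]
force: [1.5, -2.3, 5.0]
grip_width: 0.0136
grasp_force: 60.5
```

```bash
python3 - <<'E'
from h import *
c,T,o=wrist();print(o["tool_pos"],o['tool_rot'],o['wrist_torque'],o['force'])
np.save("T4.npy",T)
a=cv2.resize(c["color"][60:260,200:440],None,fx=3,fy=3,interpolation=2)
cv2.imwrite("pics/w4.png",a)
E
```

```text
[0.53411729 0.14414284 0.26101362] [1.79991454e+02 6.74986850e-02 1.48478230e+02] [-0.65547584 -0.19874651  0.88279748] [ 1.50258093 -2.281513    4.99431322]
```

View pics/w4.png

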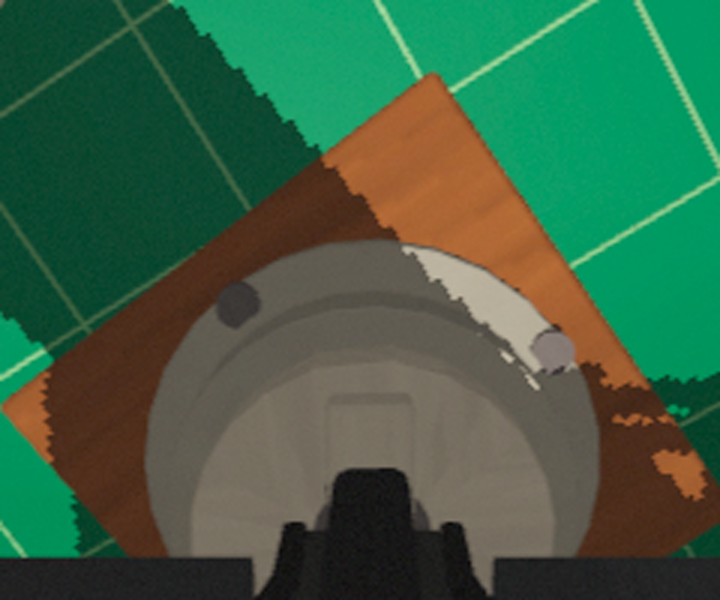

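The torque has jumped to 0.88 N m after about 60° of turn, so the ring is on its stop, and the bar is still square in the gripper. I'll hold, ease back within the pin play, and lift.

Call:
drive_tool(
  rows=[0, 0, 0, 0, 0, 0, -1, 0, 0, 0, 0, 0, 0, -1, 0, 0, 0, 0, 0, 0, -1],
)

```text
time_s: 12.02
tool_pos: [0.5341, 0.1441, 0.261]
tool_rot: [180.0, 0.1, 148.6]
force: [1.2, -3.6, 5.1]
grip_width: 0.0137
grasp_force: 60.4
```

```bash
python3 -c "
from cell import *;o=get_obs();print(o['tool_rot'],o['tool_pos'],o['wrist_torque'])"
```

```text
[1.79986733e+02 6.00566146e-02 1.48561039e+02] [0.53410493 0.14413155 0.26100289] [-0.71948645 -0.27260946  0.91527849]
```

Call:
drive_tool(
  rows=[0, 0, 0, 0, 0, -0.03, -1, 0, 0, 0, 0, 0, -0.02, -1, 0, 0, -0.002, 0, 0, 0, -1, 0, 0, -0.003, 0, 0, 0, -1, 0, 0, -0.003, 0, 0, 0, -1],
)

```text
time_s: 12.65
tool_pos: [0.5333, 0.1446, 0.2682]
tool_rot: [-180.0, -0.1, 151.4]
force: [-0.5, -0.6, -1.6]
grip_width: 0.0134
grasp_force: 60.0
```

```bash
python3 -c "
from cell import *;o=get_obs();print(o['tool_rot'],o['tool_pos'],o['force'],o['wrist_torque'])"
```

```text
[-1.79953921e+02 -8.75078274e-02  1.51359817e+02] [0.53329381 0.14456014 0.26819693] [-0.46516625 -0.58067629 -1.61677109] [-0.01952153 -0.00915508  0.0254996 ]
```

Call:
drive_tool(
  rows=[0, 0, -0.008, 0, 0, 0, -1, 0, 0, -0.025, 0, 0, 0, -1, 0, 0, -0.03, 0, 0, 0, -1, 0, 0, 0, 0, 0, -0.107, -1, 0, 0, 0, 0, 0, -0.107, -1],
)

```text
time_s: 13.28
tool_pos: [0.5339, 0.1443, 0.3327]
tool_rot: [179.9, 0.0, 163.8]
force: [-0.7, 0.3, -1.3]
grip_width: 0.0137
grasp_force: 60.0
```

Call:
drive_tool(
  rows=[0, 0, 0, 0, 0, -0.107, -1, 0, 0, 0, 0, 0, 0, -1, -0.0031, -0.045, 0, 0, 0, 0, -1, -0.0031, -0.045, 0, 0, 0, 0, -1, -0.0031, -0.045, 0, 0, 0, 0, -1],
)

```text
time_s: 13.9
tool_pos: [0.5187, 0.0084, 0.332]
tool_rot: [180.0, 0.0, 169.6]
force: [-0.3, -0.1, -1.8]
grip_width: 0.0137
grasp_force: 60.0
```

Call:
drive_tool(
  rows=[-0.0031, -0.045, 0, 0, 0, 0, -1, -0.0031, -0.045, 0, 0, 0, 0, -1, -0.0031, -0.045, 0, 0, 0, 0, -1, -0.0031, -0.045, 0, 0, 0, 0, -1, 0, 0, 0, 0, 0, 0, -1],
)

```text
time_s: 14.52
tool_pos: [0.4979, -0.174, 0.3322]
tool_rot: [-179.9, 0.0, 169.2]
force: [0.1, 0.4, -1.7]
grip_width: 0.0134
grasp_force: 60.0
```

Call:
drive_tool(
  rows=[0, 0, 0, 0, 0, 0, -1],
)

```text
time_s: 14.65
tool_pos: [0.4993, -0.1691, 0.3317]
tool_rot: [179.9, 0.0, 169.7]
force: [-0.2, -0.1, -1.2]
grip_width: 0.0138
grasp_force: 60.0
```

```bash
python3 - <<'E'
from h import *
c,T,o=wrist();print(o["tool_pos"],o['tool_rot'],o['wrist_torque'],o['force'])
np.save("T5.npy",T)
cv2.imwrite("pics/w5.png",cv2.resize(c["color"][60:260,200:440],None,fx=3,fy=3,interpolation=2))
E
```

```text
[ 0.4992775  -0.16907653  0.33174094] [1.79945765e+02 1.78815556e-03 1.69679546e+02] [ 0.11307947  0.03412161 -0.00315223] [-0.17254227 -0.10087082 -1.18629753]
```

View pics/w5.png

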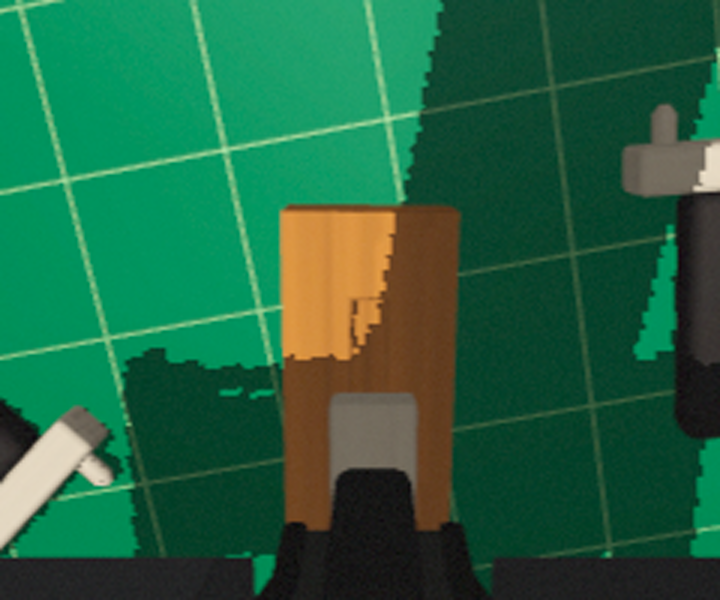

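The picture shows the rest's near edge at row 207 (columns 280–460), the slot end at row 297, and the bar centred at x≈373. I'll work out the offset.

```bash
python3 - <<'E'
from h import *
c=read_camera("wrist");T=np.load("T5.npy");M=T@np.linalg.inv(c["mount"])
A=lambda u,v:(u/3+200-.33,v/3+60-.33)
L=lambda uv,z:(np.linalg.inv(M)@np.r_[onz(c,A(*uv),z,T),1])[:3].round(4)
print("rest near edge",L((281,208),.03),L((459,208),.03),"far sides",L((287,520),.03),L((450,520),.03),"slot end",L((352,298),.03))
print("bar",L((331,396),.1405),L((416,396),.1405));o=get_obs();print(o["tool_pos"],o["tool_rot"])
E
```

```text
rest near edge [ 0.0564 -0.0247  0.3017] [0.0563 0.0253 0.3018] far sides [-0.0375 -0.0254  0.3017] [-0.0375  0.0247  0.3018] slot end [ 0.031  -0.0049  0.3017]
bar [ 0.0309 -0.0064  0.1912] [0.0308 0.0089 0.1912]
[ 0.49955597 -0.1680763   0.33162489] [ 1.79951586e+02 -5.53613090e-03  1.69848029e+02]
```

Call:
drive_tool(
  rows=[0.0009, -0.0015, 0.03, 0, 0, 0, -1, 0, 0, 0.035, 0, 0, 0, -1, 0, 0, 0.02, 0, 0, 0, -1, 0, 0, 0.006, 0, 0, 0, -1, 0, 0, 0, 0, 0, 0, -1],
)

```text
time_s: 15.38
tool_pos: [0.4984, -0.1702, 0.2408]
tool_rot: [180.0, -0.0, 169.8]
force: [0.7, 0.4, -0.7]
grip_width: 0.0138
grasp_force: 60.0
```

Call:
drive_tool(
  rows=[0, 0, 0.0015, 0, 0, 0, -1, 0, 0, 0.0015, 0, 0, 0, -1, 0, 0, 0.0015, 0, 0, 0, -1, 0, 0, 0, 0, 0, 0, -1],
)

```text
time_s: 15.88
tool_pos: [0.498, -0.1709, 0.2362]
tool_rot: [180.0, 0.0, 169.8]
force: [-0.5, 0.2, -2.7]
grip_width: 0.0133
grasp_force: 60.0
```

Call:
drive_tool(
  rows=[0, 0.0008, 0.0015, 0, 0, 0, -1, 0, 0, 0.0015, 0, 0, 0, -1, 0, 0, 0.001, 0, 0, 0, -1, 0, 0, 0.001, 0, 0, 0, -1, 0, 0, 0, 0, 0, 0, -1],
)

```text
time_s: 16.5
tool_pos: [0.4982, -0.1701, 0.2311]
tool_rot: [180.0, 0.0, 169.8]
force: [0.7, -0.4, -2.4]
grip_width: 0.0135
grasp_force: 60.0
```

Call:
drive_tool(
  rows=[0, 0, 0.0005, 0, 0, 0, -1, 0, 0, 0, 0, 0, 0, -1, 0, 0, 0, 0, 0, 0, 0, 0, 0, 0, 0, 0, 0, 0.4, 0, 0, 0, 0, 0, 0, 1],
)

```text
time_s: 17.12
tool_pos: [0.4982, -0.1701, 0.2306]
tool_rot: [180.0, 0.0, 169.8]
force: [0.8, 0.2, 0.1]
grip_width: 0.0357
grasp_force: 0.0
```

Call:
drive_tool(
  rows=[0, 0, 0, 0, 0, 0, 1, 0, 0, 0, 0, 0, 0, 1, 0, 0, -0.01, 0, 0, 0, 1, 0, 0, -0.03, 0, 0, 0, 1, 0, 0, -0.04, 0, 0, 0, 1],
)

```text
time_s: 17.75
tool_pos: [0.4978, -0.1701, 0.3114]
tool_rot: [-180.0, -0.1, 169.7]
force: [0.2, 0.1, -0.6]
grip_width: 0.0836
grasp_force: 0.0
```

Call:
drive_tool(
  rows=[0, 0, -0.045, 0, 0, 0, 1, 0, 0, 0, 0, 0, 0, 1, 0, 0, 0, 0, 0, 0, 1],
)

```text
time_s: 18.12
tool_pos: [0.4979, -0.1701, 0.3557]
tool_rot: [180.0, 0.0, 169.8]
force: [0.9, -0.1, 0.3]
grip_width: 0.087
grasp_force: 0.0
```

```bash
python3 - <<'E'
from h import *
c,T,o=wrist();print(o["tool_pos"],o['tool_rot'],o['force'],o["grip_width"])
np.save("T6.npy",T)
t=read_camera("top")["color"]
a=cv2.resize(c["color"][110:260,250:400],(400,400),interpolation=2)
b=cv2.resize(t[170:250,185:265],(400,400),interpolation=2)
cv2.imwrite("pics/end.png",cv2.convertScaleAbs(np.hstack([a,b]),alpha=1.3))
E
```

```text
[ 0.49791262 -0.17007404  0.35565754] [1.79975892e+02 6.03141712e-03 1.69755397e+02] [ 0.93864728 -0.07635281  0.26570475] 0.0869714928993764
```

View pics/end.png

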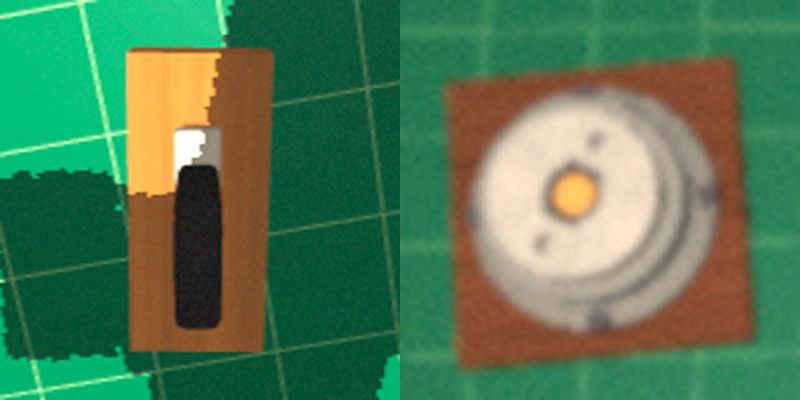

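The spanner stands in the slot just as it did at the start. The ring holes have moved to crop (595,140) and (543,243), about 57° clockwise of where they were, so the ring is home.

```bash
python3 -c "
from cell import *;print(sign_off())"
```

```text
the job is handed in; nothing more can be done
None
```

The lock ring is turned home against its stop (about 57° clockwise, torque rising to 0.9 N m there), the spanner stands back in its rest and is let go, and the job is handed in; no verdict was returned.

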